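# Put the pink marker back in its case

## Task

Slide the clear cover of the wooden marker case back as far as it goes, then lay the pink marker in the empty cradle: keep hold of it until it rests in both notches, and only then let go. Then slide the cover fully shut and let go of it, leaving the other markers, the bottle and the jar where they are.

Things in the scene. Friction and masses are not known exactly. Their poses are not given: they have to be found in the camera images.
- case: Wooden marker case fixed to the table, 172 (x) by 120 (y) by 54 mm high, floor 6 mm thick. Origin: centre of its underside. Markers lie along its x. Empty cradle on the -y side (axis at y = -17 mm), blue marker at y = +35 mm. Side walls from y = +-55 mm outward, 44 mm high; end walls from x = +-80 mm with lips at 51 to 54 mm height, 154 mm clear between the lips
- cradle (a point): Centre of a marker seated in the empty cradle: case x 0, y -17, 27 mm above the table; axes as the case's, x along the cradle. The cradle is two ribs 12 mm thick, 44 mm either side of its middle, with 90 degree V notches 28 mm wide and tops 25 mm above the table; between the ribs it is open down to the floor. 38 mm to the -y wall, 41 mm to the blue marker's near side
- cover (a joint): Travel of the cover along the case's +y axis, m: 0 = fully shut, 0.09 = fully back (stop). It stays where it is left and drags with about 1.5 N. It starts shut or up to 20 mm open
- tab (a point): Top centre of the orange grip tab on the cover, 72 mm above the table. Tab: 44 mm long (case x), 12 mm thick (case y), 22 mm high; pinch it from above. It stands on the clear cover (158 by 118 by 4 mm, top at 50 mm, orange strips on its two y edges) and lies at case x 0, y -40 mm when shut, moving with the cover. Fully back, the cover's -y edge is at case y = +31 mm
- pink_marker: The marker to put away: white round barrel 22 mm in diameter, 130 mm long, with pink cap and pink end plug; about 30 g. Lies loose on the table and rolls easily. Origin: middle of its length, on its axis (11 mm above the table). x axis along its length, towards the cap; either way round is fine in the cradle
- green_marker: Same kind of marker with green cap, lying loose on the table near the pink one (either may be the nearer to the robot): leave alone. Origin and x axis as the pink one's
- blue_marker: Same kind of marker with blue cap, lying in the case's other cradle: leave alone. Origin and x axis as the pink one's
- oil_bottle: Amber glass bottle, 50 mm in diameter, 100 mm high, standing: leave alone. Origin: centre of its underside
- paint_jar: Black paint jar with red label and white lid, 68 mm in diameter, 85 mm high, standing: leave alone. Origin: centre of its underside

How it is judged:
On the way, in this order (a step that is already met when the one before it is completed fails the run):
1. the cover is slid back (at least 80 of its 90 mm) (value of joint cover above 0.08 m), for 0.2 s.
2. the pink marker rests in the notches of the empty cradle while the fingers still hold it (x of pink_marker in the frame of cradle between -0.016 and 0.016 m and y of pink_marker in the frame of cradle between -0.006 and 0.006 m and z of pink_marker in the frame of cradle between -0.005 and 0.005 m and angle between the x axis of pink_marker and the x axis of case, either way round below 0.08 rad and contact force between the fingers and pink_marker above 0.3 N and contact force between pink_marker and case above 0.05 N), for 0.2 s.
At the end, for the whole second after the job is handed in: The pink marker lies at rest in the empty cradle (its middle within 16 mm along, 5 mm across and 4 mm in height of the seated place, in line with the cradle to 0.08 rad) and the cover is shut to within 4 mm and still (x of pink_marker in the frame of cradle between -0.016 and 0.016 m and y of pink_marker in the frame of cradle between -0.005 and 0.005 m and z of pink_marker in the frame of cradle between -0.004 and 0.004 m and angle between the x axis of pink_marker and the x axis of case, either way round below 0.08 rad and value of joint cover below 0.004 m and linear speed of pink_marker below 0.02 m/s and velocity of joint cover between -0.01 and 0.01 m/s); the robot touches nothing.
It fails at once if the green marker is moved by more than 20 mm (distance of green_marker from where it was at the start of the episode above 0.02 m).
It fails at once if the blue marker is moved by more than 8 mm (distance of blue_marker from where it was at the start of the episode above 0.008 m).
It fails at once if the amber bottle is moved by more than 20 mm (distance of oil_bottle from where it was at the start of the episode above 0.02 m).
It fails at once if the paint jar is moved by more than 20 mm (distance of paint_jar from where it was at the start of the episode above 0.02 m).
It also fails if it takes over 59 s, if anything falls off the work surface, if the arm or the gripper's body presses on something with over 40 N, if the wrist force passes 120 N, or if a joint passes its speed limit or range.

## Robot

A 7-joint arm with a two-finger parallel gripper is mounted at the origin on the work surface. World frame = base frame: x ahead of the robot, y to its left, z up, the work surface at z = 0. Lengths are in m, angles in rad, forces in N, time in s.
With the tool pointing down it reaches from about 0.425 to 1.025 m from the base axis. Payload 3.6 kg.
Tool frame: the origin (TCP) lies at the very end of the fingers, on their centre line; the grasp point (between the pads) lies 19 mm behind it (r.tcp_to_grasp is the distance from the TCP to the grasp point, in m); z points along the fingers, y is the line along which they close (so a half turn about z gives the same grasp; the last joint's range is limited). The gripper opens to 85 mm and grips with 20 to 120 N. Pads are 22 mm wide; open, the fingers measure 114 mm over their backs; the gripper's body (76 mm by 85 mm) begins 54 mm behind the grasp point. The pads swing forward as they close: fully open they stand 13 mm farther back than shut.
Start: joints at [-1.246, 0.591, 0.048, 1.609, -0.033, 0.943, -0.034], TCP at [0.295, 0.662, 0.231] pointing down, gripper open.
Joint ranges: [-2.69, 2.69], [-0.47, 2.24], [-1.27, 1.36], [0.19, 2.51], [-1.53, 4.68], [0.08, 2.07], [-3.09, 3.09]. Speed limits (rad/s): [2.57, 2.57, 3.14, 3.14, 3.14, 3.14, 3.14].

## Interface

Orientations are given as a unit quaternion [x, y, z, w].
In Python, from cell import r, capture gives the robot as it stands. The module is installed in compiled form; this text tells all that it offers.
- The arm moves only by the shell command python3 -m jog 'ROWS' [FORCE]. ROWS is JSON, a list of rows, each a list of 7 numbers: the turn, a rotation vector about the tool's x, y, z in degrees, then the shift along the tool's x, y, z in m, then the finger opening in m, from 0 to 0.0854. A call has exactly 10 rows; each row is the pose to reach, as a shift and turn from the pose commanded when the call began, along the tool's axes at that moment; what a row does not reach only later rows make up. A row lasts 1/12 s, in which the tool goes at most 41.7 mm and 7.16 degrees, less where a joint would pass 70% of its speed; a pose out of reach is approached as far as the arm can. A call with a gripper value outside its range is refused whole. The fingers move at their own pace and stop on an object; FORCE is the grip in N (left out, the last holds). Time passes only in rows, so rows that repeat a pose let the fingers close, or fill a call up. It gives the time, the measured TCP pose, the force, the opening and the grip force at its end, in the units of the state.
- r.sense(): the state, without advancing time (a new reading comes with each control period).
- capture(name): name is "scene" or "top" or "wrist"; returns a dict with "frame" (384x512x3 uint8, blue, green, red), "intrinsics" (3x3 intrinsics, pixels), "rvec" (rotation vector, rad) and "tvec" (3), from world to camera coordinates, as OpenCV has them. Camera axes: x right, y down, z forward; pixel columns grow to the right and rows downward; lengths in m; the calibration is good to about 2 mm. A picture is of the moment at which its call begins. There is no depth.
- r.close_job(): hands the job in; it is judged then, once.
The state is a dict: "t": time; "joints": joint angles; "qvel": joint speeds; "effort": joint torques, N m; "eef_pos": TCP position; "eef_rot": TCP orientation; "force": force on the tool from outside, world axes, zero at the start; "moment": the same for the moment, N m; "finger_gap": opening from 0.0 (shut) to 1.0 (fully open); "finger_force": force on a finger pad.
Only numpy, scipy, OpenCV 4.12 (cv2) and the standard library are available. Lean on these libraries where they do the work, as an engineer would, in place of code of your own. Each camera call takes 0.05 s, during which the arm holds its last target. There are 200 camera calls.

## Working session

There is one attempt and no reset: what is moved stays moved. The work goes in short steps, Python scripts to look and compute and a shell command to move; the robot and the scene stay as the last step left them, time stands still between calls to the robot, and variables do not carry over. Pictures are saved under pics/ and viewed, at most 10 in all, crops included, and the job is handed in when it is done.

```bash
mkdir -p pics; python3 - <<'E'
from cell import r,capture
import cv2,pickle
for n in("scene","top"):
    c=capture(n);pickle.dump(c,open(n+".pkl","wb"));cv2.imwrite(f"pics/{n}0.png",c["frame"]);print(c["intrinsics"].tolist(),c["rvec"],c["tvec"])
s=r.sense();print(s,r.tcp_to_grasp)
E
```

```text
[[400.64700342207215, 0.0, 251.88322273300437], [0.0, 400.64700342207215, 196.3452415519544], [0.0, 0.0, 1.0]] [ 1.2173742   2.18372821 -1.09478706] [ 0.25539953 -0.26076131  1.66444378]
[[435.9243418660099, 0.0, 258.5824230898789], [0.0, 435.9243418660099, 192.52342385353865], [0.0, 0.0, 1.0]] [ 2.07026581 -2.15293257  0.23187113] [0.06522748 0.59912799 1.0868489 ]
{'t': 0.1, 'joints': array([-1.24550766,  0.59205872,  0.04829077,  1.60969402, -0.03331184,
        0.94268284, -0.03369531]), 'qvel': array([ 7.20064675e-06, -1.24836408e-03, -3.39939423e-04, -1.92723945e-03,
       -1.62309772e-03, -8.72058447e-04, -7.30073606e-04]), 'effort': array([ 4.94389838e-03, -5.49997151e+01,  1.55315973e+00, -1.98826003e+01,
        9.67775151e-03,  3.85524720e-03, -3.85874671e-06]), 'eef_pos': array([0.29450285, 0.66167798, 0.23023228]), 'eef_rot': array([ 2.07823741e-01,  9.78165760e-01, -1.00599731e-03, -1.63175993e-04]), 'force': array([ 0.07371131, -0.18764079, -0.54878007]), 'moment': array([-0.02459071, -0.02147861, -0.00880964]), 'finger_force': 0.0, 'finger_gap': 0.9999418405179086} 0.0187
```

View pics/top0.png

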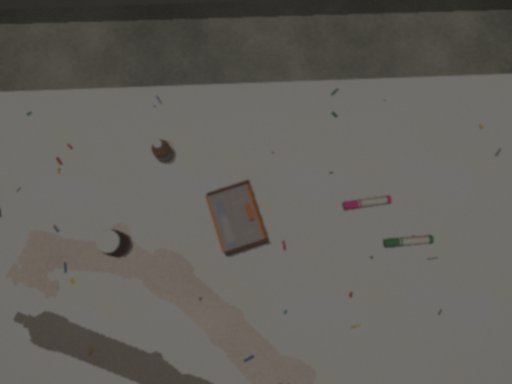

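View pics/scene0.png

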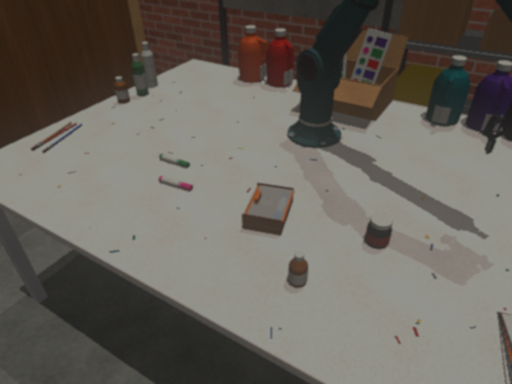

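The top view shows the case at about (237,218), the tab at (250,212), the pink marker at (367,202), the green marker at (408,242), the bottle at (160,150) and the jar at (112,242). I'll enlarge it to read the positions more closely.

```bash
python3 - <<'E'
import cv2,pickle,numpy as np
f=pickle.load(open("top.pkl","rb"))["frame"]
g=lambda a:np.clip(255*(a/255.)**.6*1.2,0,255).astype('u1')
a=cv2.resize(g(f[170:265,190:290]),None,fx=6,fy=6,interpolation=cv2.INTER_CUBIC)
b=cv2.resize(g(f[180:265,335:440]),None,fx=6,fy=6,interpolation=cv2.INTER_CUBIC)
cv2.imwrite("pics/a.png",a);cv2.imwrite("pics/b.png",b)
E
```

```text
(no output)
```

View pics/a.png

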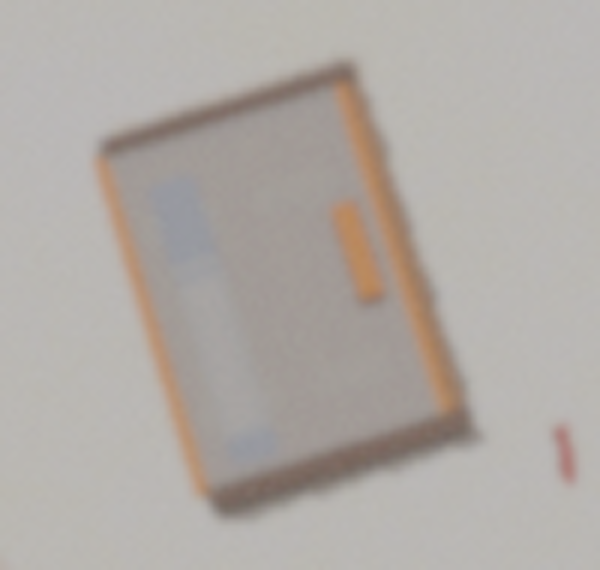

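View pics/b.png

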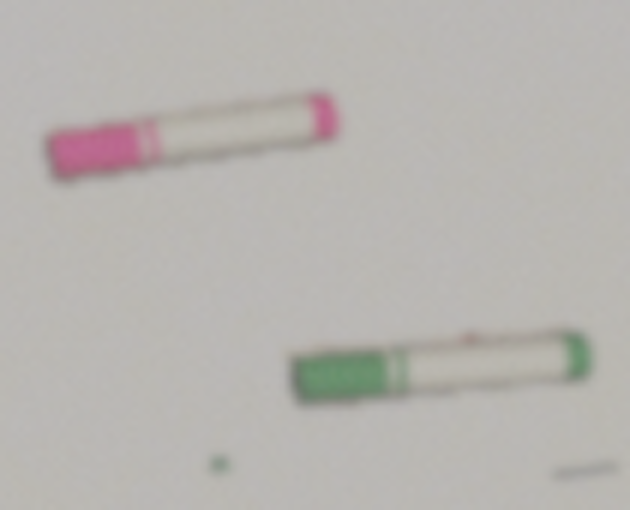

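Crop a shows the cover: outer corners at about (350,80), (458,408), (207,495) and (97,155), with the tab top centre near (356,251). Crop b shows the pink marker running from (50,155) to (338,116) and the green from (295,378) to (590,355).

```bash
cat > h.py <<'E'
import cv2,numpy as np
from scipy.spatial.transform import Rotation as R
def unproj(c,px,z):
    px=np.atleast_2d(np.array(px,float)); M=cv2.Rodrigues(np.array(c["rvec"]))[0]; t=np.array(c["tvec"]).ravel()
    d=np.c_[px,np.ones(len(px))]@np.linalg.inv(c["intrinsics"]).T@M; o=-M.T@t
    return o+d*((z-o[2])/d[:,2])[:,None]
def crop(p,x0,y0,f=6): return (np.array(p,float)+.5)/f-.5+[x0,y0]
E
python3 - <<'E'
import pickle
from h import *
c=pickle.load(open("top.pkl","rb"))
A=lambda p,z:unproj(c,crop(p,190,170),z)
B=lambda p,z:unproj(c,crop(p,335,180),z)
k=A([(352,82),(458,408),(207,495),(97,155)],.05)
print("cover",k.round(4).tolist(),k.mean(0),[np.linalg.norm(k[i]-k[i-1]).round(4) for i in range(4)])
for i,j in((1,0),(2,3),(0,3),(1,2)): d=k[j]-k[i];print(np.degrees(np.arctan2(d[1],d[0])))
print("case outer top z.054 corners",A([(350,62),(478,436),(218,515),(100,150)],.054).round(4).tolist())
print("tab",A([(356,250)],.072))
for n,p in(("pink",[(50,155),(338,116)]),("green",[(295,378),(590,355)])):
    q=B(p,.011);d=q[0]-q[1];print(n,q.round(4).tolist(),q.mean(0),np.linalg.norm(d),np.degrees(np.arctan2(d[1],d[0])))
print(unproj(c,[(160,150),(112,242)],.09))
s=np.array([2.07823741e-01,  9.78165760e-01, -1.00599731e-03, -1.63175993e-04]);print(R.from_quat(s).as_matrix().round(4))
E
```

```text
cover [[0.6307, 0.0683, 0.05], [0.4831, 0.0272, 0.05], [0.4497, 0.1373, 0.05], [0.6018, 0.1827, 0.05]] [0.54132256 0.10387048 0.05      ] [np.float64(0.118), np.float64(0.1533), np.float64(0.1151), np.float64(0.1588)]
15.56268332902935
16.63781697605329
104.18882336435149
106.86336330580123
case outer top z.054 corners [[0.639, 0.0688, 0.054], [0.4702, 0.0191, 0.054], [0.4406, 0.1324, 0.054], [0.6032, 0.1809, 0.054]]
tab [[0.55074121 0.06885177 0.072     ]]
pink [[0.5674, -0.1889, 0.011], [0.5804, -0.3227, 0.011]] [ 0.5739039  -0.25578986  0.011     ] 0.13437072846633047 95.55748978339572
green [[0.4614, -0.2909, 0.011], [0.4665, -0.4249, 0.011]] [ 0.46394148 -0.3578776   0.011     ] 0.13405951063076557 92.18337912965494
[[0.72012659 0.29683513 0.09      ]
 [0.48272913 0.4153982  0.09      ]]
[[-9.136e-01  4.066e-01 -7.000e-04]
 [ 4.066e-01  9.136e-01 -1.900e-03]
 [-1.000e-04 -2.000e-03 -1.000e+00]]
```

```bash
cat >> h.py <<'E'
def delta(p,yaw):
    from cell import r
    s=r.sense(); M=R.from_quat(s["eef_rot"]); a=np.radians(yaw)
    y=np.array([np.cos(a),np.sin(a),0]);z=np.array([0,0,-1.]);T=R.from_matrix(np.c_[np.cross(y,z),y,z])
    print("t",round(s["t"],2),"tcp",s["eef_pos"].round(4),"F",s["force"].round(1),"gap",round(s["finger_gap"],3),"ff",round(s["finger_force"],1))
    print("turn",np.degrees((M.inv()*T).as_rotvec()).round(2),"shift",M.inv().apply(np.array(p)-s["eef_pos"]).round(4))
E
python3 -m jog '[[0,0,-7,-0.03,-0.027,0,0.07],[0,0,-14,-0.06,-0.055,0,0.07],[0,0,-21,-0.09,-0.082,0,0.07],[0,0,-28,-0.12,-0.11,0,0.07],[0,0,-35,-0.15,-0.138,0,0.07],[0,0,-40,-0.18,-0.165,0,0.07],[0,0,-40,-0.21,-0.193,0,0.07],[0,0,-40,-0.24,-0.22,0,0.07],[0,0,-40,-0.26,-0.24,0,0.07],[0,0,-40,-0.26,-0.24,0,0.07]]' 30
python3 -c "
from h import *
delta([.551,.068,.125],106.1)"
```

```text
t: 0.93
eef_pos: [0.4378, 0.3285, 0.2307]
eef_rot: [-0.134, 0.991, -0.003, -0.0]
force: [0.9, -0.7, -0.6]
finger_gap: 0.817
finger_force: 0.0
t 0.93 tcp [0.4378 0.3285 0.2307] F [ 0.9 -0.7 -0.6] gap 0.817 ff 0.0
turn [-0.35 -0.11 -0.74] shift [-0.0404 -0.2806  0.1073]
```

```bash

python3 -m jog '[[0,0,0,-0.005,-0.035,0,0.05],[0,0,0,-0.01,-0.07,0.01,0.05],[0,0,0,-0.015,-0.105,0.02,0.05],[0,0,0,-0.02,-0.14,0.03,0.05],[0,0,0,-0.025,-0.175,0.05,0.05],[-0.3,0,-0.7,-0.03,-0.21,0.07,0.05],[-0.3,0,-0.7,-0.035,-0.245,0.08,0.05],[-0.3,0,-0.7,-0.04,-0.281,0.09,0.05],[-0.3,0,-0.7,-0.04,-0.281,0.09,0.05],[-0.3,0,-0.7,-0.04,-0.281,0.09,0.05]]'
python3 -c "
from h import *
from cell import capture
import pickle
delta([.551,.068,.055],106.1)
c=capture('wrist');pickle.dump(c,open('w1.pkl','wb'));cv2.imwrite('pics/w1.png',c['frame'])"
```

```text
t: 1.77
eef_pos: [0.5511, 0.0754, 0.1403]
eef_rot: [-0.142, 0.99, 0.002, -0.001]
force: [0.3, 0.6, -1.1]
finger_gap: 0.583
finger_force: 0.0
t 1.77 tcp [0.5511 0.0754 0.1403] F [ 0.3  0.6 -1.1] gap 0.583 ff 0.0
turn [ 0.25 -0.11  0.28] shift [ 0.002  -0.0074  0.0852]
```

View pics/w1.png

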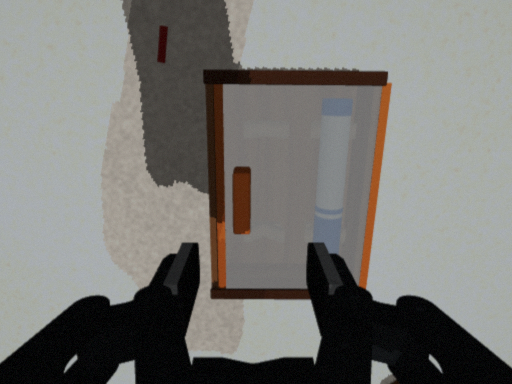

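The wrist view shows the tab top at about (242,200). The cover's strip outer edges run (214,86)–(219,290) on the left and (391,84)–(368,290) on the right. The end lips run (204,70)–(387,70) and (211,298)–(310,298).

```bash
python3 - <<'E'
import pickle
from h import *
c=pickle.load(open("w1.pkl","rb"))
k=unproj(c,[(214,86),(219,290),(368,290),(391,84)],.05)
print(k.round(4).tolist(),k.mean(0))
for i,j in((0,1),(3,2),(3,0),(2,1)): d=k[i]-k[j];print(np.degrees(np.arctan2(d[1],d[0])),np.linalg.norm(d))
q=unproj(c,[(204,70),(387,70),(211,298)],.054);print("lip",q.round(4).tolist())
print("mid lip -y corners",(q[0]+q[2])/2)
print("tab",unproj(c,[(242,200)],.072), unproj(c,[(234,168),(250,168),(250,233),(234,233)],.072).round(4).tolist())
delta([.551,.068,.055],106.1)
E
```

```text
[[0.4831, 0.0294, 0.05], [0.6333, 0.0723, 0.05], [0.5997, 0.1875, 0.05], [0.4486, 0.1419, 0.05]] [0.54119021 0.10776497 0.05      ]
-164.0594883367257 0.15615821524967707
-163.23757497362573 0.15783980675260195
107.05568646669305 0.1177388809945045
106.2395030545255 0.11998236329333016
lip [[0.4754, 0.0212, 0.054], [0.4419, 0.1345, 0.054], [0.6395, 0.0677, 0.054]]
mid lip -y corners [0.55742675 0.04442894 0.054     ]
tab [[0.54749723 0.06763191 0.072     ]] [[0.528, 0.0567, 0.072], [0.525, 0.0666, 0.072], [0.569, 0.0795, 0.072], [0.5721, 0.0689, 0.072]]
t 1.82 tcp [0.5506 0.0779 0.1408] F [0.2 0.4 0.1] gap 0.58 ff 0.0
turn [ 0.32 -0.06  0.5 ] shift [ 0.0024 -0.01    0.0857]
```

```bash

python3 -m jog '[[0.3,0,0.2,0.003,-0.009,0.02,0.04],[0.3,0,0.2,0.003,-0.009,0.04,0.04],[0.3,0,0.2,0.003,-0.009,0.055,0.04],[0.3,0,0.2,0.003,-0.009,0.055,0.04],[0.3,0,0.2,0.003,-0.009,0.055,0.04],[0.3,0,0.2,0.003,-0.009,0.055,0.04],[0.3,0,0.2,0.003,-0.009,0.055,0.04],[0.3,0,0.2,0.003,-0.009,0.055,0.04],[0.3,0,0.2,0.003,-0.009,0.055,0.04],[0.3,0,0.2,0.003,-0.009,0.055,0.04]]'
python3 -c "
from h import *
delta([.550,.0683,.054],106.4)"
```

```text
t: 2.65
eef_pos: [0.5507, 0.0691, 0.0869]
eef_rot: [-0.144, 0.99, 0.0, 0.001]
force: [0.3, -0.5, -0.5]
finger_gap: 0.469
finger_force: 0.0
t 2.65 tcp [0.5507 0.0691 0.0869] F [ 0.3 -0.5 -0.5] gap 0.469 ff 0.0
turn [-0.01  0.06  0.1 ] shift [ 0.0009 -0.0006  0.0329]
```

```bash

python3 -m jog '[[0,0,0,0.001,0,0.015,0.04],[0,0,0,0.001,0,0.032,0.04],[0,0,0,0.001,0,0.032,0.04],[0,0,0,0.001,0,0.032,0.04],[0,0,0,0.001,0,0.032,0.005],[0,0,0,0.001,0,0.032,0.005],[0,0,0,0.001,0,0.032,0.005],[0,0,0,0.001,0,0.032,0.005],[0,0,0,0.001,0,0.032,0.005],[0,0,0,0.001,0,0.032,0.005]]' 30
python3 -c "
from h import *
delta([.550,.0683,.054],106.4)"
```

```text
t: 3.48
eef_pos: [0.5501, 0.0688, 0.0552]
eef_rot: [-0.143, 0.99, 0.0, 0.001]
force: [-0.0, -0.5, 6.8]
finger_gap: 0.133
finger_force: 34.1
t 3.48 tcp [0.5501 0.0688 0.0552] F [-0.  -0.5  6.8] gap 0.133 ff 34.1
turn [-0.01  0.1   0.04] shift [ 0.0003 -0.0004  0.0012]
```

```bash

python3 -m jog '[[0,0,0,0,0.006,-0.001,0.005],[0,0,0,0,0.016,-0.001,0.005],[0,0,0,0,0.026,-0.001,0.005],[0,0,0,0,0.036,-0.001,0.005],[0,0,0,0,0.046,-0.001,0.005],[0,0,0,0,0.056,-0.001,0.005],[0,0,0,0,0.066,-0.001,0.005],[0,0,0,0,0.074,-0.001,0.005],[0,0,0,0,0.08,-0.001,0.005],[0,0,0,0,0.08,-0.001,0.005]]'
python3 -m jog '[[0,0,0,0,0.002,0,0.005],[0,0,0,0,0.004,0,0.005],[0,0,0,0,0.006,0,0.005],[0,0,0,0,0.008,0,0.005],[0,0,0,0,0.010,0,0.005],[0,0,0,0,0.010,0,0.005],[0,0,0,0,0.010,0,0.005],[0,0,0,0,0.010,0,0.005],[0,0,0,0,0.010,0,0.005],[0,0,0,0,0.010,0,0.005]]'
```

```text
t: 4.32
eef_pos: [0.5272, 0.1489, 0.0553]
eef_rot: [-0.145, 0.989, 0.001, 0.001]
force: [4.5, 2.7, -5.4]
finger_gap: 0.127
finger_force: 33.0
t: 5.15
eef_pos: [0.5271, 0.1492, 0.0553]
eef_rot: [-0.141, 0.99, -0.003, 0.002]
force: [9.7, -11.6, -6.8]
finger_gap: 0.133
finger_force: 32.3
```

The cover is against its back stop after 83.6 mm of travel. That puts the case origin near (0.541,0.101). Next I release the tab, rise and go to the pink marker.

```bash

python3 -m jog '[[0,0,0,0,-0.005,0,0.005],[0,0,0,0,-0.008,0,0.02],[0,0,0,0,-0.008,0,0.035],[0,0,0,0,-0.008,0,0.035],[0,0,0,0,-0.008,-0.02,0.04],[0,0,0,0,-0.008,-0.05,0.05],[0,0,0,0,-0.008,-0.08,0.06],[0,0,0,0,-0.008,-0.10,0.06],[0,0,0,0,-0.008,-0.11,0.06],[0,0,0,0,-0.008,-0.11,0.06]]'
python3 -c "
from h import *
delta([.574,-.256,.15],5.6)"
```

```text
t: 5.98
eef_pos: [0.5264, 0.1487, 0.1673]
eef_rot: [-0.144, 0.99, 0.001, 0.002]
force: [0.7, 0.6, -0.3]
finger_gap: 0.697
finger_force: 0.0
t 5.98 tcp [0.5264 0.1487 0.1673] F [ 0.7  0.6 -0.3] gap 0.697 ff 0.0
turn [  0.2    0.11 101.01] shift [ 0.0702 -0.4015  0.0168]
```

```bash

python3 -m jog '[[0,0,7,0.007,-0.035,0,0.06],[0,0,14,0.014,-0.07,0,0.06],[0,0,21,0.021,-0.11,0,0.06],[0,0,28,0.028,-0.15,0,0.06],[0,0,35,0.035,-0.19,0,0.06],[0,0,42,0.042,-0.23,0,0.06],[0,0,49,0.049,-0.27,0,0.06],[0,0,56,0.056,-0.31,0,0.06],[0,0,63,0.063,-0.35,0,0.06],[0,0,70,0.07,-0.39,0,0.06]]'
python3 -c "
from h import *
delta([.574,-.256,.15],5.6)"
```

```text
t: 6.82
eef_pos: [0.5683, -0.2471, 0.1632]
eef_rot: [0.452, 0.892, -0.0, -0.002]
force: [-0.6, 0.6, 0.5]
finger_gap: 0.7
finger_force: 0.0
t 6.82 tcp [ 0.5683 -0.2471  0.1632] F [-0.6  0.6  0.5] gap 0.7 ff 0.0
turn [-0.18 -0.16 30.62] shift [-0.0106 -0.0006  0.0132]
```

```bash

python3 -m jog '[[0,0,7,-0.008,0,0.01,0.06],[0,0,14,-0.008,0,0.01,0.06],[0,0,21,-0.008,0,0.01,0.06],[0,0,28,-0.008,0,0.01,0.06],[0,0,30.5,-0.008,0,0.01,0.06],[0,0,30.5,-0.008,0,0.01,0.06],[0,0,30.5,-0.008,0,0.01,0.06],[0,0,30.5,-0.008,0,0.01,0.06],[0,0,30.5,-0.008,0,0.01,0.06],[0,0,30.5,-0.008,0,0.01,0.06]]'
python3 -c "
from h import *
from cell import capture
import pickle
c=capture('wrist');pickle.dump(c,open('w2.pkl','wb'));cv2.imwrite('pics/w2.png',c['frame'])
delta([.574,-.256,.05],5.6)"
```

```text
t: 7.65
eef_pos: [0.5744, -0.2527, 0.1551]
eef_rot: [0.669, 0.743, 0.0, -0.0]
force: [0.4, -0.1, 0.2]
finger_gap: 0.704
finger_force: 0.0
t 7.7 tcp [ 0.5744 -0.2528  0.1552] F [ 0.5 -0.4 -1.3] gap 0.702 ff 0.0
turn [ 0.   -0.01  0.42] shift [-0.0031 -0.0008  0.1052]
```

View pics/w2.png

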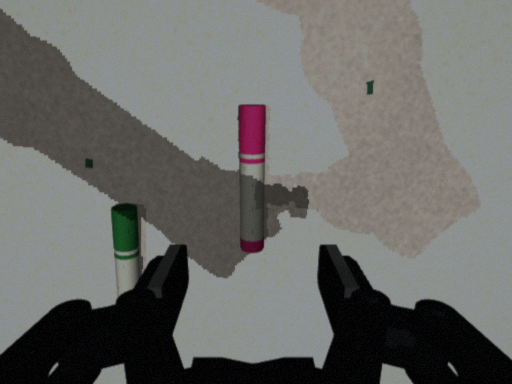

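The pink marker lies upright in the view, with its cap end at (252,105) and plug end at (252,250). The green marker is at the left, clear of the fingers.

```bash
python3 - <<'E'
import pickle
from h import *
c=pickle.load(open("w2.pkl","rb"))
q=unproj(c,[(252,105),(252,250)],.011);d=q[0]-q[1];m=q.mean(0)
print(q.round(4).tolist(),m,np.linalg.norm(d),np.degrees(np.arctan2(d[1],d[0])))
m[2]=.003
delta(m,np.degrees(np.arctan2(d[1],d[0]))-90)
E
```

```text
[[0.5669, -0.1898, 0.011], [0.581, -0.3224, 0.011]] [ 0.57391759 -0.25612267  0.011     ] 0.1333762770201658 96.05669414650136
t 7.7 tcp [ 0.5744 -0.2528  0.1552] F [ 0.5 -0.4 -1.3] gap 0.702 ff 0.0
turn [ 0.   -0.01 -0.03] shift [-0.0032 -0.0009  0.1522]
```

```bash

python3 -m jog '[[0,0,0,-0.003,-0.001,0.02,0.06],[0,0,0,-0.003,-0.001,0.045,0.06],[0,0,0,-0.003,-0.001,0.07,0.06],[0,0,0,-0.003,-0.001,0.095,0.055],[0,0,0,-0.003,-0.001,0.115,0.05],[0,0,0,-0.003,-0.001,0.13,0.05],[0,0,0,-0.003,-0.001,0.14,0.05],[0,0,0,-0.003,-0.001,0.147,0.05],[0,0,0,-0.003,-0.001,0.15,0.05],[0,0,0,-0.003,-0.001,0.15,0.05]]' 20
python3 -m jog '[[0,0,0,0,0,0,0.04],[0,0,0,0,0,0,0.03],[0,0,0,0,0,0,0.025],[0,0,0,0,0,0,0.02],[0,0,0,0,0,0,0.015],[0,0,0,0,0,0,0.01],[0,0,0,0,0,0,0.01],[0,0,0,0,0,0,0.01],[0,0,0,0,0,0,0.01],[0,0,0,0,0,0,0.01]]'
```

```text
t: 8.53
eef_pos: [0.5739, -0.256, 0.0052]
eef_rot: [0.669, 0.743, 0.0, -0.0]
force: [0.3, 0.8, -0.3]
finger_gap: 0.589
finger_force: 0.0
t: 9.37
eef_pos: [0.5744, -0.2561, 0.0062]
eef_rot: [0.669, 0.743, 0.0, 0.001]
force: [-0.6, 0.3, 6.2]
finger_gap: 0.248
finger_force: 19.8
```

```bash

python3 -m jog '[[0,0,0,0,0,-0.005,0.01],[0,0,0,0,0,-0.015,0.01],[0,0,0,0,0,-0.03,0.01],[0,0,0,0,0,-0.05,0.01],[0,0,0,0,0,-0.07,0.01],[0,0,0,0,0,-0.09,0.01],[0,0,0,0,0,-0.11,0.01],[0,0,0,0,0,-0.13,0.01],[0,0,0,0,0,-0.14,0.01],[0,0,0,0,0,-0.14,0.01]]'
python3 -c "
from h import *
delta([.5458,.0849,.145],-73.9)"
```

```text
t: 10.2
eef_pos: [0.5753, -0.2568, 0.1481]
eef_rot: [0.669, 0.743, 0.001, 0.002]
force: [0.2, -0.8, 0.6]
finger_gap: 0.245
finger_force: 19.7
t 10.2 tcp [ 0.5753 -0.2568  0.1481] F [ 0.2 -0.8  0.6] gap 0.245 ff 19.7
turn [ 3.10e-01 -7.00e-02  7.99e+01] shift [0.3429 0.0064 0.0023]
```

```bash

python3 -m jog '[[0,0,4,0.02,0,0,0.01],[0,0,10,0.045,0,0,0.01],[0,0,16,0.07,0,0,0.01],[0,0,22,0.1,0,0,0.01],[0,0,28,0.13,0.002,0,0.01],[0,0,34,0.16,0.003,0,0.01],[0,0,40,0.19,0.003,0,0.01],[0,0,46,0.22,0.004,0,0.01],[0,0,50,0.24,0.004,0,0.01],[0,0,50,0.24,0.004,0,0.01]]'
python3 -c "
from h import *
delta([.5458,.0849,.145],-73.9)"
```

```text
t: 11.03
eef_pos: [0.5511, -0.0101, 0.1431]
eef_rot: [0.919, 0.394, -0.002, -0.002]
force: [0.0, 1.0, -0.3]
finger_gap: 0.24
finger_force: 19.7
t 11.03 tcp [ 0.5511 -0.0101  0.1431] F [ 0.   1.  -0.3] gap 0.24 ff 19.7
turn [-0.3   0.17 30.28] shift [ 0.0652 -0.0694 -0.0016]
```

```bash

python3 -m jog '[[0,0,4,0.01,-0.01,0,0.01],[0,0,10,0.02,-0.02,0,0.01],[0,0,16,0.035,-0.037,0,0.01],[0,0,22,0.05,-0.053,0,0.01],[0,0,28,0.06,-0.063,0,0.01],[0,0,30,0.065,-0.069,0,0.01],[0,0,30,0.065,-0.069,0,0.01],[0,0,30,0.065,-0.069,0,0.01],[0,0,30,0.065,-0.069,0,0.01],[0,0,30,0.065,-0.069,0,0.01]]'
python3 -c "
from h import *
from cell import capture
import pickle
c=capture('wrist');pickle.dump(c,open('w3.pkl','wb'));cv2.imwrite('pics/w3.png',c['frame'])
delta([.5458,.0849,.06],-73.9)"
```

```text
t: 11.87
eef_pos: [0.5482, 0.0763, 0.1453]
eef_rot: [0.99, 0.139, 0.0, 0.0]
force: [0.2, -0.7, -0.1]
finger_gap: 0.244
finger_force: 19.7
t 11.92 tcp [0.5483 0.0764 0.1454] F [-0.5  0.5 -0.9] gap 0.246 ff 19.7
turn [ 0.02 -0.01 -0.19] shift [-0.0001 -0.0089  0.0854]
```

View pics/w3.png

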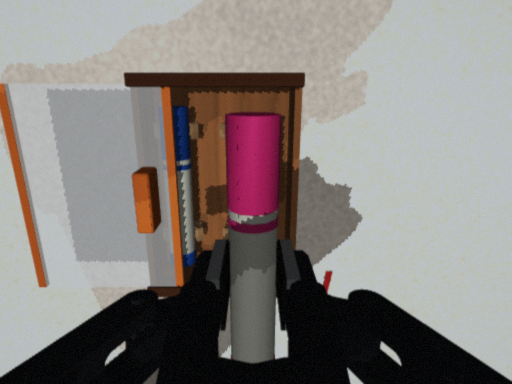

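The marker's cap end is at (253,114) and it lies straight in the fingers. The far end lip runs from (126,74) to (304,74). I'll use these to check the case position and the marker's offset in the grip.

```bash
python3 - <<'E'
import pickle
from h import *
c=pickle.load(open("w3.pkl","rb"))
k=unproj(c,[(126,74),(304,74)],.054);d=k[0]-k[1];print("lip",k.round(4).tolist(),np.linalg.norm(d),np.degrees(np.arctan2(d[1],d[0])))
a=np.radians(16.1);x=np.array([np.cos(a),np.sin(a)]);y=np.array([-x[1],x[0]])
m=k.mean(0)[:2]
for s in(1,-1): print("centre if end",s,m-s*.086*x)
e=unproj(c,[(253,114)],.150)[0];print("cap end",e, "rel tcp in case axes",(e[:2]-[.5483,.0764])@np.c_[x,y])
q=unproj(c,[(253,114),(254,350)],.150);d=q[0]-q[1];print(np.degrees(np.arctan2(d[1],d[0])))
E
```

```text
lip [[0.6069, 0.1804, 0.054], [0.6393, 0.0673, 0.054]] 0.11764957046993453 105.97783129409065
centre if end 1 [0.54046544 0.09996069]
centre if end -1 [0.70571946 0.14765881]
cap end [0.6117969  0.09451447 0.15      ] rel tcp in case axes [ 0.06602991 -0.00020462]
16.24449130198816
```

```bash

python3 -m jog '[[0,0,0,0,-0.0043,0.005,0.01],[0,0,0,0,-0.0085,0.015,0.01],[0,0,0,0,-0.0085,0.03,0.01],[0,0,0,0,-0.0085,0.045,0.01],[0,0,0,0,-0.0085,0.06,0.01],[0,0,0,0,-0.0085,0.075,0.01],[0,0,0,0,-0.0085,0.088,0.01],[0,0,0,0,-0.0085,0.1,0.01],[0,0,0,0,-0.0085,0.105,0.01],[0,0,0,0,-0.0085,0.105,0.01]]'
python3 -c "
from h import *
delta([.5457,.0845,.022],-74)"
```

```text
t: 12.75
eef_pos: [0.5449, 0.0861, 0.0388]
eef_rot: [0.99, 0.139, -0.001, -0.0]
force: [0.5, -0.6, -1.0]
finger_gap: 0.241
finger_force: 19.7
t 12.75 tcp [0.5449 0.0861 0.0388] F [ 0.5 -0.6 -1. ] gap 0.241 ff 19.7
turn [-0.03  0.14  0.01] shift [0.0003 0.0018 0.0168]
```

```bash

python3 -m jog '[[0,0,0,0,0.0008,0.003,0.01],[0,0,0,0,0.0015,0.006,0.01],[0,0,0,0,0.0015,0.009,0.01],[0,0,0,0,0.0015,0.011,0.01],[0,0,0,0,0.0015,0.013,0.01],[0,0,0,0,0.0015,0.0145,0.01],[0,0,0,0,0.0015,0.0155,0.01],[0,0,0,0,0.0015,0.0165,0.01],[0,0,0,0,0.0015,0.0165,0.01],[0,0,0,0,0.0015,0.0165,0.01]]'
python3 -c "
from h import *
delta([.5457,.0845,.022],-74)"
```

```text
t: 13.58
eef_pos: [0.5463, 0.0846, 0.0238]
eef_rot: [0.99, 0.139, 0.0, 0.0]
force: [-0.4, 0.2, -0.2]
finger_gap: 0.246
finger_force: 19.7
t 13.58 tcp [0.5463 0.0846 0.0238] F [-0.4  0.2 -0.2] gap 0.246 ff 19.7
turn [ 0.   -0.    0.01] shift [-0.0006 -0.0001  0.0018]
```

```bash

python3 -m jog '[[0,0,0,0,0,0.0003,0.01],[0,0,0,0,0,0.0006,0.01],[0,0,0,0,0,0.001,0.01],[0,0,0,0,0,0.0014,0.01],[0,0,0,0,0,0.0017,0.01],[0,0,0,0,0,0.002,0.01],[0,0,0,0,0,0.002,0.01],[0,0,0,0,0,0.002,0.01],[0,0,0,0,0,0.002,0.01],[0,0,0,0,0,0.002,0.01]]'
python3 -c "
from h import *
delta([.5457,.0845,.022],-74)"
```

```text
t: 14.42
eef_pos: [0.5463, 0.0846, 0.022]
eef_rot: [0.99, 0.139, 0.0, -0.0]
force: [-1.1, 0.2, 4.5]
finger_gap: 0.245
finger_force: 20.2
t 14.42 tcp [0.5463 0.0846 0.022 ] F [-1.1  0.2  4.5] gap 0.245 ff 20.2
turn [-0.01 -0.01 -0.  ] shift [-0.0006 -0.0001 -0.    ]
```

Contact came at exactly the predicted height, with 4.5 N upward. I press slightly more and hold, then open a little and check that everything is seated.

```bash

python3 -m jog '[[0,0,0,0,0,0.0003,0.01],[0,0,0,0,0,0.0007,0.01],[0,0,0,0,0,0.0007,0.01],[0,0,0,0,0,0.0007,0.01],[0,0,0,0,0,0.0007,0.01],[0,0,0,0,0,0.0007,0.01],[0,0,0,0,0,0.0007,0.01],[0,0,0,0,0,0.0007,0.01],[0,0,0,0,0,0.0007,0.01],[0,0,0,0,0,0.0007,0.01]]'
python3 -c "
from h import *
from cell import capture
delta([.5457,.0845,.022],-74)
f=capture('top')['frame'][170:265,190:290]; g=capture('scene')['frame'][160:255,220:320]
o=lambda a:cv2.convertScaleAbs(cv2.resize(a,None,fx=4,fy=4,interpolation=cv2.INTER_CUBIC),alpha=1.6)
cv2.imwrite('pics/held.png',cv2.hconcat([o(f),o(g)]))"
```

```text
t: 15.25
eef_pos: [0.5464, 0.0846, 0.0219]
eef_rot: [0.99, 0.139, 0.0, -0.0]
force: [-3.2, 0.6, 10.9]
finger_gap: 0.247
finger_force: 20.7
t 15.25 tcp [0.5464 0.0846 0.0219] F [-3.2  0.6 10.9] gap 0.247 ff 20.7
turn [-0.05 -0.03 -0.01] shift [-0.0006 -0.0001 -0.0001]
```

View pics/held.png

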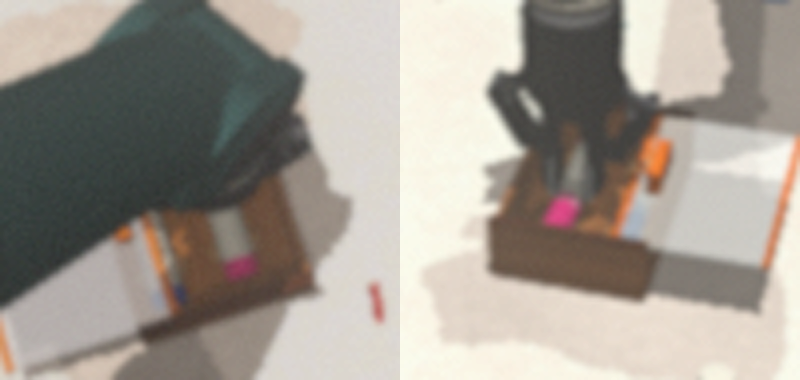

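The marker sits in the cradle, held by the fingers (pink plug at about (565,212) in the right panel) and inside the walls. Next I release and rise.

```bash

python3 -m jog '[[0,0,0,0,0,-0.001,0.015],[0,0,0,0,0,-0.0015,0.02],[0,0,0,0,0,-0.0015,0.025],[0,0,0,0,0,-0.0015,0.03],[0,0,0,0,0,-0.0015,0.034],[0,0,0,0,0,-0.0015,0.034],[0,0,0,0,0,-0.0015,0.034],[0,0,0,0,0,-0.0015,0.034],[0,0,0,0,0,-0.005,0.034],[0,0,0,0,0,-0.01,0.034]]'
python3 -m jog '[[0,0,0,0,0,-0.01,0.034],[0,0,0,0,0,-0.02,0.034],[0,0,0,0,0,-0.035,0.034],[0,0,0,0,0,-0.05,0.034],[0,0,0,0,0,-0.07,0.034],[0,0,0,0,0,-0.09,0.034],[0,0,0,0,0,-0.105,0.034],[0,0,0,0,0,-0.11,0.034],[0,0,0,0,0,-0.11,0.034],[0,0,0,0,0,-0.11,0.034]]'
python3 -c "
from h import *
from cell import capture
delta([.5271,.1492,.1],-74)
c=capture('wrist');cv2.imwrite('pics/w4.png',c['frame'])"
```

```text
t: 16.18
eef_pos: [0.546, 0.0846, 0.0311]
eef_rot: [0.99, 0.139, -0.0, -0.0]
force: [0.6, -0.7, 0.3]
finger_gap: 0.398
finger_force: 0.0
t: 17.02
eef_pos: [0.5461, 0.0849, 0.1413]
eef_rot: [0.99, 0.139, 0.0, -0.0]
force: [-0.8, -0.4, -0.3]
finger_gap: 0.4
finger_force: 0.0
t 17.02 tcp [0.5461 0.0849 0.1413] F [-0.8 -0.4 -0.3] gap 0.4 ff 0.0
turn [-0.02 -0.02  0.03] shift [-0.0005 -0.067   0.0413]
```

View pics/w4.png

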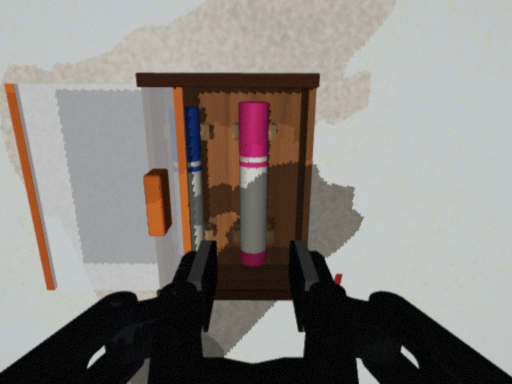

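The pink marker ((254,102)–(253,265)) lies in both notches, and the tab is still fully back at (156,200). Now over to the tab to grip it and close the cover.

```bash

python3 -m jog '[[0,0,0,0,-0.015,0,0.04],[0,0,0,0,-0.035,0,0.04],[0,0,0,0,-0.055,0,0.04],[0,0,0,0,-0.067,0.01,0.04],[0,0,0,0,-0.067,0.025,0.04],[0,0,0,0,-0.067,0.041,0.04],[0,0,0,0,-0.067,0.041,0.04],[0,0,0,0,-0.067,0.041,0.04],[0,0,0,0,-0.067,0.041,0.04],[0,0,0,0,-0.067,0.041,0.04]]' 30
python3 -c "
from h import *
delta([.5271,.1492,.056],-74)"
```

```text
t: 17.9
eef_pos: [0.5283, 0.1485, 0.1005]
eef_rot: [0.99, 0.139, 0.0, 0.0]
force: [-0.1, -0.8, 0.4]
finger_gap: 0.472
finger_force: 0.0
t 17.9 tcp [0.5283 0.1485 0.1005] F [-0.1 -0.8  0.4] gap 0.472 ff 0.0
turn [ 0.03 -0.05 -0.04] shift [-0.001  -0.0011  0.0445]
```

```bash

python3 -m jog '[[0,0,0,0,-0.001,0.015,0.04],[0,0,0,0,-0.001,0.03,0.04],[0,0,0,0,-0.001,0.044,0.04],[0,0,0,0,-0.001,0.044,0.04],[0,0,0,0,-0.001,0.044,0.03],[0,0,0,0,-0.001,0.044,0.005],[0,0,0,0,-0.001,0.044,0.005],[0,0,0,0,-0.001,0.044,0.005],[0,0,0,0,-0.001,0.044,0.005],[0,0,0,0,-0.001,0.044,0.005]]'
python3 -m jog '[[0,0,0,0,0.006,0,0.005],[0,0,0,0,0.016,0,0.005],[0,0,0,0,0.026,0,0.005],[0,0,0,0,0.036,0,0.005],[0,0,0,0,0.046,0,0.005],[0,0,0,0,0.056,0,0.005],[0,0,0,0,0.066,0,0.005],[0,0,0,0,0.074,0,0.005],[0,0,0,0,0.082,0,0.005],[0,0,0,0,0.082,0,0.005]]'
```

```text
t: 18.73
eef_pos: [0.5285, 0.1493, 0.0572]
eef_rot: [0.99, 0.139, 0.001, 0.0]
force: [-0.5, -1.6, 6.6]
finger_gap: 0.128
finger_force: 34.7
t: 19.57
eef_pos: [0.5511, 0.0698, 0.0571]
eef_rot: [0.99, 0.138, 0.001, 0.0]
force: [-0.2, -2.7, 8.7]
finger_gap: 0.133
finger_force: 35.0
```

```bash

python3 -m jog '[[0,0,0,0,0.002,0,0.005],[0,0,0,0,0.004,0,0.005],[0,0,0,0,0.006,0,0.005],[0,0,0,0,0.008,0,0.005],[0,0,0,0,0.010,0,0.005],[0,0,0,0,0.012,0,0.005],[0,0,0,0,0.013,0,0.005],[0,0,0,0,0.013,0,0.005],[0,0,0,0,0.013,0,0.005],[0,0,0,0,0.013,0,0.005]]'
python3 -c "
from h import *
delta([.5271,.1492,.056],-74)"
```

```text
t: 20.4
eef_pos: [0.5532, 0.0626, 0.0571]
eef_rot: [0.99, 0.14, -0.0, -0.004]
force: [-3.4, 6.2, 13.6]
finger_gap: 0.13
finger_force: 35.6
t 20.4 tcp [0.5532 0.0626 0.0571] F [-3.4  6.2 13.6] gap 0.13 ff 35.6
turn [-0.42 -0.01  0.1 ] shift [-0.001  -0.0905  0.0018]
```

The cover travelled 90.5 mm and met the stop. Next I ease off, release and rise.

```bash

python3 -m jog '[[0,0,0,0,-0.003,0,0.005],[0,0,0,0,-0.004,0,0.02],[0,0,0,0,-0.004,0,0.035],[0,0,0,0,-0.004,0,0.04],[0,0,0,0,-0.004,0,0.04],[0,0,0,0,-0.004,-0.02,0.04],[0,0,0,0,-0.004,-0.05,0.04],[0,0,0,0,-0.004,-0.08,0.04],[0,0,0,0,-0.004,-0.1,0.04],[0,0,0,0,-0.004,-0.1,0.04]]'
python3 -c "
from h import *
from cell import capture
delta([.5532,.0626,.15],-74)
c=capture('wrist');print(unproj(c,[(256,200)],.05));cv2.imwrite('pics/w5.png',c['frame'])"
```

```text
t: 21.23
eef_pos: [0.5553, 0.0618, 0.1596]
eef_rot: [0.99, 0.139, 0.003, 0.0]
force: [0.7, -0.1, 0.5]
finger_gap: 0.464
finger_force: 0.0
t 21.23 tcp [0.5553 0.0618 0.1596] F [ 0.7 -0.1  0.5] gap 0.464 ff 0.0
turn [ 0.09 -0.38 -0.02] shift [-0.0019 -0.0013  0.0096]
[[0.54818256 0.05713241 0.05      ]]
```

View pics/w5.png

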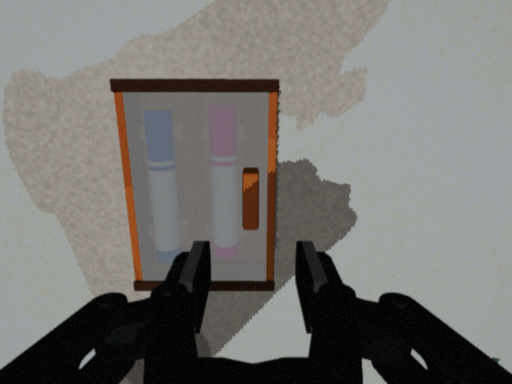

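The cover is shut: its right strip is flush with the lip end at (277,85)–(274,288). Both markers lie in line under it, and the gripper is clear.

```bash
python3 -c "
from cell import r
print(r.close_job())"
```

```text
the job is handed in; nothing more can be done
None
```

The pink marker is in the empty cradle, the cover is fully shut and released, and the job is handed in; no verdict came back, but the last picture showed the cover shut, both markers in line under it and the gripper clear.

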